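# Kit the nests with the parts of one track roller

### The arm

A 6-joint arm with a two-finger parallel gripper is mounted at the origin on the work surface. World frame = base frame: x ahead of the robot, y to its left, z up, the work surface at z = 0. Lengths are in m, angles in degrees, forces in N, time in s.
With the tool pointing down it reaches from about 0.325 to 0.775 m from the base axis. Payload 5.5 kg.
Tool frame: the origin (TCP) lies at the very end of the fingers, on their centre line; the grasp point (between the pads) lies 19 mm behind it (manip.hold_point_z is the distance from the TCP to the grasp point, in m); z points along the fingers, y is the line along which they close (so a half turn about z gives the same grasp; the last joint's range is limited). The gripper opens to 85 mm and grips with 20 to 120 N. Pads are 22 mm wide; open, the fingers measure 114 mm over their backs; the gripper's body (76 mm by 85 mm) begins 54 mm behind the grasp point. The pads swing forward as they close: fully open they stand 13 mm farther back than shut.
Start: joints at [-74.811, 5.22, 70.514, -0, 104.267, -3.249], TCP at [0.19, -0.569, 0.231] pointing down, gripper open.
Joint ranges: [-164.24, 164.24], [-49.07, 125.15], [9.68, 141.18], [-86.29, 266.29], [3.28, 154.24], [-151.56, 151.56]. Speed limits (degrees/s): [147.25, 147.25, 172.46, 180, 180, 180].

### API

Orientations are given as [roll, pitch, yaw] about the fixed x, y, z axes, in that order (R = Rz(yaw) Ry(pitch) Rx(roll)).
In Python, from rig import manip, grab_frame gives the robot as it stands.
- The arm moves only by the tool step_arm, never from a script. Its argument "commands" is one flat list of numbers, 6 for each row, row after row: the shift along the tool's x, y, z in mm, then the turn, a rotation vector about the tool's x, y, z in rad. In form: [x, y, z, ax, ay, az, x, y, z, ax, ay, az, ...]. A call has 1 to 8 rows; each row shifts and turns the commanded pose from where the row before left it, along the tool's axes as they then stand; what a row does not reach is not made up. A row lasts 1/10 s, in which the tool goes at most 50 mm and 8.59 degrees, less where a joint would pass 70% of its speed; a pose out of reach is approached as far as the arm can. A call with a gripper value outside its range is refused whole. "jaw" is the closure, from 0 (fully open) to 1 (shut), set as the call begins (left out, the last holds). The fingers move at their own pace and stop on an object; "force" is the grip in N (left out, the last holds). Time passes only in rows, so rows that do not move let the fingers close. It gives the time, the measured TCP pose, the force, the opening and the grip force at its end, in the units of the state.
- manip.get_obs(): the state, without advancing time (a new reading comes with each control period).
- grab_frame(name): name is "side" or "top"; returns a dict with "frame" (480x640x3 uint8, blue, green, red), "fovy" (degrees; the focal length in pixels is half the picture's height over the tangent of half this angle, whatever the lens; pixels are square), "cx", "cy" (the principal point, pixels), "position" and "attitude" of the camera in the world. Camera axes: x right, y down, z forward; pixel columns grow to the right and rows downward; lengths in m; the calibration is good to about 2 mm. A picture is of the moment at which its call begins. There is no depth.
- manip.job_done(): hands the job in; it is judged then, once.
The state is a dict: "time": time; "joints": joint angles; "qd": joint speeds; "tau": joint torques, N m; "ee_pos": TCP position; "eef_rot": TCP orientation; "force": force on the tool from outside, world axes, zero at the start; "wrist_torque": the same for the moment, N m; "opening": finger opening in m; "grasp_force": force on a finger pad.
Only numpy, scipy, OpenCV 4.12 (cv2) and the standard library are available. Lean on these libraries where they do the work, as an engineer would, in place of code of your own. Each camera call takes 0.05 s, during which the arm holds its last target. There are 200 camera calls.

### The job

The outer ring, the roller cage, the inner ring and the axle bolt of one track roller lie loose among their nests beside the assembly press. Set each part in the holder made to fit it, ready for the press: each ring and the cage flat and fully seated over the spigot of its own nest, and the axle bolt lying in both vees of the cradle with head and nut outside the blocks. Set the parts down, do not drop them, and leave the oil bottle and the screwdriver where they are.

Things in the scene. Friction and masses are not known exactly. Their poses are not given: they have to be found in the camera images.
- outer_ring: outer ring: plain bright steel ring lying flat on the bench, the largest ring: outer diameter 62 mm, bore 52, 20 high, about 0.13 kg. Origin: centre of its underside, z up; its yaw means nothing. Grip it across the outside.
- roller_cage: roller cage: openwork ring lying flat, a thin dark cage with twelve bright upright rollers standing proud inside and outside (they do not turn): outer diameter 55 mm, bore 38, 16 high, about 0.11 kg. Origin: centre of its underside, z up; its yaw means nothing. Grip it across the outside.
- inner_ring: inner ring: the smallest ring, bright steel, lying flat: outer diameter 38 mm, bore 30, 20 high, with a rib of diameter 43 round its lowest 4 mm; about 0.09 kg. Origin: centre of its underside (rib side), z up; its yaw means nothing. Grip it across the outside above the rib.
- axle_bolt: axle bolt lying level: shank of diameter 24 mm, hexagon head (36 across flats, 15 thick) and, fixed near the other end, hexagon nut (same, 18 thick), 10 of dark thread beyond; 125 long, 0.5 kg. Origin: on the axis, mid bare shank, 18 above the bench. x along the axis from head (inner face x = -41) to nut (inner face +41). Can roll about its axis. Grip across the shank at the origin.
- outer_ring_nest: nest for the outer ring, fixed, the largest of the three round nests: aluminium flange (diameter 88 mm, 8 high), black land (diameter 60, top at z = 24), steel spigot in its middle (diameter 36, z = 24 to 42, top 5 mm tapering to 28). The part sits flat on the land, spigot up through its bore of 52. Origin: centre of the underside, z up; yaw means nothing.
- cage_nest: nest for the roller cage, fixed, the middle-sized of the three round nests: aluminium flange (diameter 81 mm, 8 high), black land (diameter 53, top at z = 24), steel spigot in its middle (diameter 24, z = 24 to 42, top 5 mm tapering to 16). The part sits flat on the land, spigot up through its bore of 38. Origin: centre of the underside, z up; yaw means nothing.
- inner_ring_nest: nest for the inner ring, fixed, the smallest of the three round nests: aluminium flange (diameter 69 mm, 8 high), black land (diameter 41, top at z = 24), steel spigot in its middle (diameter 16, z = 24 to 42, top 5 mm tapering to 8). The part sits flat on the land, spigot up through its bore of 30. Origin: centre of the underside, z up; yaw means nothing.
- axle_cradle: cradle for the axle bolt, fixed: aluminium plate 78 (x) by 70 (y) mm, 8 high, two black 90 degree vee blocks at x = -31 to -19 and 19 to 31, 56 wide in y, 43 high; vees 44 wide at the top, bottom at z = 21. The bare shank lies along x in both vees, axis at z = 38, head and nut outside, either way round; fingers fit between the blocks. Origin: centre of the underside, z up.
- oil_bottle: bystander: white plastic bottle of oil with a red cap, diameter 52 mm, 130 high, standing at the side. Origin: centre of its underside.
- screwdriver: bystander: screwdriver with an orange handle, 200 mm long and 26 thick, lying at the side. Origin: under its middle, x along it from the handle to the tip.

How it is judged:
By the outcome, as a careful person would: the job done as asked, in the order asked, and still so for the second after the job is handed in, with the robot touching nothing.
It also fails if it takes over 99 s, if anything falls off the work surface, if the arm or the gripper's body presses on something with over 40 N, if the wrist force passes 120 N, or if a joint passes its speed limit or range.

## Working session

There is one attempt and no reset: what is moved stays moved. The work goes in short steps, Python scripts to look and compute and a tool call to move; the robot and the scene stay as the last step left them, time stands still between calls to the robot, and variables do not carry over. Pictures are saved under pics/ and viewed, at most 14 in all, crops included, and the job is handed in when it is done.

Besides the shell and the picture viewer there is one more tool, called as a command line: name --argument value ..., lists and objects as JSON in quotes. step_arm: Moves the arm, as the interface text tells. Its arguments: {"type":"object","properties":{"commands":{"type":"array","items":{"type":"number"}},"jaw":{"type":"number"},"force":{"type":"number"}},"required":["commands"]}

```bash
ls; mkdir -p pics; python3 - <<'E'
from rig import manip, grab_frame
import cv2
print(manip.get_obs())
for n in("top","side"):
    f=grab_frame(n); cv2.imwrite(f"pics/{n}0.png",f["frame"]); print(n,{k:v for k,v in f.items() if k!="frame"})
E
```

```text
pics
{'time': 0.0, 'joints': array([-7.48114452e+01,  5.26239202e+00,  7.05827861e+01, -1.21060724e-03,
        1.04267967e+02, -3.24931688e+00]), 'qd': array([ 0.05631855,  0.0041462 , -0.05467024,  0.07128713,  0.03435249,
        0.08657517]), 'tau': array([-1.85062381e-03, -4.58726299e+01, -4.18030357e+01, -9.70436599e-05,
        1.11829684e-02, -1.33001220e-05]), 'ee_pos': array([ 0.1896734 , -0.56891951,  0.23014944]), 'eef_rot': array([-1.79886970e+02, -5.24118962e-03,  1.84375693e+01]), 'force': array([ 0.63614238, -0.60398109, -0.17967589]), 'wrist_torque': array([ 0.03311954,  0.04602192, -0.03433397]), 'grasp_force': 0.0, 'opening': 0.08543282714215739}
top {'fovy': 42.02363994616961, 'cx': 329.0921602314511, 'cy': 226.2681270699214, 'position': array([0.38927305, 0.08339106, 1.34547846]), 'attitude': array([-175.14495662,    0.32262765,  -91.25628142])}
side {'fovy': 49.52806434834767, 'cx': 320.7071981680229, 'cy': 233.5080021568521, 'position': array([0.35274963, 0.85614492, 0.65971328]), 'attitude': array([-128.02050092,   -0.91019633, -167.94740946])}
```

View pics/top0.png

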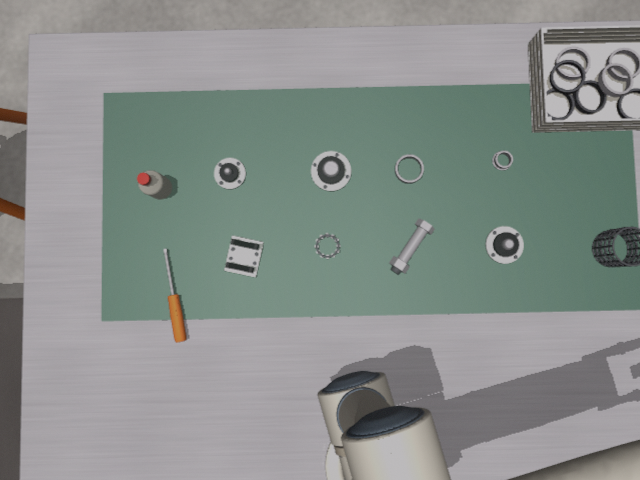

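View pics/side0.png

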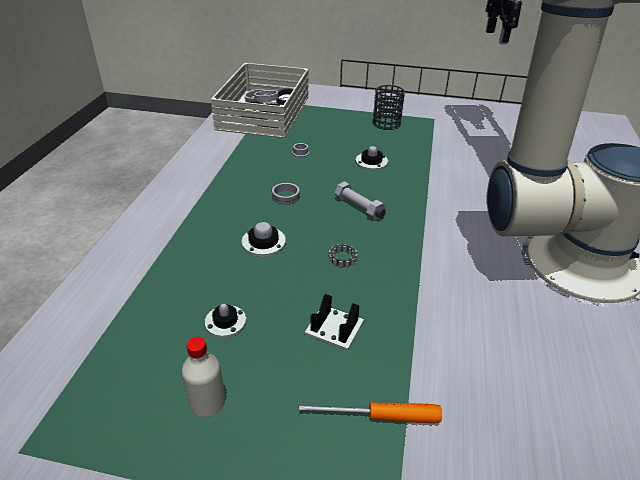

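The top view shows the nests at about (331,171) outer, (505,245) cage and (230,173) inner. The outer ring is at (409,169), the cage at (327,246), the inner ring at (503,160), the bolt at (411,247) and the cradle at (244,257). The side view agrees with this layout.

```bash
cat > h.py <<'E'
import numpy as np, cv2
from scipy.spatial.transform import Rotation as R
from rig import manip, grab_frame
def ray(f,px,z):
    px=np.atleast_2d(np.asarray(px,float)); fl=240/np.tan(np.radians(f["fovy"]/2))
    d=np.c_[(px[:,0]-f["cx"])/fl,(px[:,1]-f["cy"])/fl,np.ones(len(px))]
    d=d@R.from_euler("xyz",f["attitude"],degrees=True).as_matrix().T
    p=f["position"]; return p+d*((z-p[2])/d[:,2])[:,None]
def blobs(f,amin=60):
    h=cv2.cvtColor(f["frame"],cv2.COLOR_BGR2HSV)
    m=cv2.inRange(h,(60,50,20),(95,255,255)); m=cv2.bitwise_not(m)
    cs,_=cv2.findContours(m,cv2.RETR_EXTERNAL,cv2.CHAIN_APPROX_NONE)
    cs2,hh=cv2.findContours(m,cv2.RETR_CCOMP,cv2.CHAIN_APPROX_NONE)
    return m,[c[:,0] for c,q in zip(cs2,hh[0]) if amin<cv2.contourArea(c)<4000 and q[3]!=0 or False]
def fit(f,c,z):
    w=ray(f,c,z)[:,:2]; (x,y),(a,b),_=cv2.fitEllipse(cv2.convexHull((w*1000).astype(np.float32)))
    r=cv2.minAreaRect((w*1000).astype(np.float32))
    return np.round([x,y,a,b],1), np.round([*r[0],*r[1],r[2]],1)
E
python3 - <<'E'
from h import *
for n in("top","side"):
    f=grab_frame(n); m,cs=blobs(f); cv2.imwrite(f"pics/{n}mask.png",m); print(n)
    for c in cs:
        e,r=fit(f,c,.01); print(c.mean(0).round(),len(c),e,r)
E
```

```text
top
[502. 159.] 62 [ 639.1 -288.4   45.5   48.7] [ 638.2 -288.4   47.6   43.8   88.7]
[503. 159.] 32 [ 640.1 -290.7   22.5   28.9] [ 640.3 -290.6   27.4   21.8   42.6]
[535. 301.] 52 [ 334.6 -344.3   17.7   38.7] [ 334.7 -345.2   39.4   16.8    9.8]
[171. 270.] 92 [418.7 427.6  11.  109.2] [416.  426.6  97.8   9.6  10. ]
[620. 247.] 55 [ 444.  -531.7   28.6   54.7] [ 444.1 -531.6   45.9   36.9   42.5]
[172. 184.] 72 [600.2 430.4  39.5  56.6] [600.7 425.   56.9  30.    7.7]
[123. 158.] 44 [661.1 533.5  25.6  28.9] [660.4 534.3  19.8  27.9  25.9]
[169. 143.] 39 [692.3 431.7  17.7  33.2] [692.2 432.1  30.4  17.6  88.7]
[110. 146.] 43 [690.  560.1  19.7  35.8] [688.3 558.8  32.9  19.2  21.8]
[124. 142.] 188 [697.7 529.9  44.1  62.3] [695.9 531.8  42.4  57.   30.4]
[174. 134.] 50 [712.9 422.1  18.4  34.9] [714.1 421.4  17.   33.3  66.9]
[178. 119.] 50 [744.2 414.3  25.1  37.1] [744.6 410.1  26.4  30.5  22.6]
[149. 137.] 486 [704.4 482.   86.  148. ] [703.9 484.   82.9 150.3  53.9]
[122. 114.] 372 [768.3 537.9  95.1 133.9] [755.5 529.7  96.7 104.5  88.6]
side
[202. 377.] 189 [617.7 418.2  58.5 157.2] [619.8 415.5  56.4 150.6  29. ]
[225. 321.] 106 [622.2 307.3  67.8  75.8] [622.5 306.3  68.   73.5  12.9]
[335. 321.] 186 [444.4 267.   95.  128.4] [442.7 266.4 100.5  84.2  77.5]
[342. 255.] 80 [461.2  97.   57.   68.3] [460.4  96.4  54.2  65.9  11.3]
[343. 255.] 44 [460.8  97.3  29.3  38. ] [460.8  97.5  30.2  34.6  64.8]
[263. 240.] 108 [624.6  84.8  86.1 109.5] [625.3  88.4  92.1  97.6  60.6]
[286. 193.] 75 [624.2 -85.8  65.3  91. ] [624.4 -84.3  61.5  84.9  13.5]
[285. 193.] 40 [624.8 -84.8  27.1  44.1] [625.2 -85.1  44.9  24.3  13.4]
[360. 200.] 121 [459.2 -99.5  82.5 159. ] [460.1 -97.5  60.7 154.6  54.8]
[371. 160.] 78 [ 456.2 -287.1   78.4  122.5] [ 451.1 -284.5  112.5   82.4   66.8]
[300. 150.] 47 [ 640.  -287.7   45.4   75.2] [ 640.3 -287.8   40.5   68.1   13.2]
```

```bash
python3 - <<'E'
from h import *
f=grab_frame("top"); im=f["frame"]; h=cv2.cvtColor(im,cv2.COLOR_BGR2HSV)
for u,v in((300,120),(450,120),(380,200),(150,290),(600,120),(470,290)): print((u,v),im[v,u],h[v,u])
m=cv2.bitwise_not(cv2.inRange(h,(55,40,20),(100,255,255)))
cv2.imwrite("pics/m2.png",m[80:330,90:640])
cs,_=cv2.findContours(m[97:315,110:625],cv2.RETR_EXTERNAL,cv2.CHAIN_APPROX_NONE)
for c in cs:
    if cv2.contourArea(c)<60: continue
    c=c[:,0]+[110,97]
    print(c.mean(0).round(),len(c),*[ (z,*fit(f,c,z)) for z in (.004,.01)])
E
```

```text
(300, 120) [119 131 107] [ 75  47 131]
(450, 120) [113 125  99] [ 76  53 125]
(380, 200) [125 137 113] [ 75  45 137]
(150, 290) [124 136 111] [ 76  47 136]
(600, 120) [174 173 175] [165   3 175]
(470, 290) [121 134 108] [ 75  49 134]
[499. 313.] 508 (0.004, array([ 310.2, -345. ,    9.2,  745.2]), array([ 312.4, -267.5,  533.2,    8.4,   88.8])) (0.01, array([ 310.8, -308.7,   10.9,  621.7]), array([ 312.7, -265.9,  530.8,    8.4,   88.8]))
[330. 307.] 139 (0.004, array([332.2,  88.9,  36.4,  57.4]), array([333.8,  88.1,  51.1,  36. ,  88.8])) (0.01, array([331.8,  88.8,  38.2,  56.8]), array([334.1,  88.1,  50.9,  35.8,  88.8]))
[272. 302.] 202 (0.004, array([350.2, 219. ,  46.8,  80.8]), array([347.1, 219.6,  70.7,  44.7,  18.9])) (0.01, array([349.4, 218.1,  46.3,  80.7]), array([347.3, 219. ,  70.4,  44.5,  18.9]))
[170. 284.] 152 (0.004, array([384.2, 429.4,  36.4, 161.6]), array([392.3, 432.9, 147. ,  28.8,  11.2])) (0.01, array([385.6, 428.4,  36.6, 158.5]), array([392.3, 431.4, 146.3,  28.7,  11.2]))
[245. 260.] 168 (0.004, array([438.9, 272.5,  91.4, 117.3]), array([436.1, 2
[... 1413 characters left out ...]
0.01, array([624.5, -87.1,  63. ,  65.8]), array([624.2, -88. ,  62.8,  63.4,  88.7]))
[502. 160.] 57 (0.004, array([ 639.6, -290.7,   43.3,   47.1]), array([ 639.9, -290.6,   42.8,   45.3,   42.7])) (0.01, array([ 638.5, -289.1,   43.3,   46.7]), array([ 638.7, -288.9,   42.6,   45.1,   42.7]))
[331. 170.] 116 (0.004, array([625.2,  82.6,  89.6,  90.1]), array([626. ,  82.7,  89.1,  87.8,  88.7])) (0.01, array([624.1,  82.6,  89.2,  89.9]), array([624.9,  82.7,  88.7,  87.4,  88.7]))
[577. 114.] 254 (0.004, array([ 737.3, -456.7,   98.9,  270.9]), array([ 736.1, -458.9,  205.8,   77.9,   88.6])) (0.01, array([ 735.5, -454.6,   96.2,  267.6]), array([ 734.5, -456.5,  204.9,   77.5,   88.6]))
```

```bash
python3 - <<'E'
from h import *
f=grab_frame("top"); im=f["frame"]
a=cv2.resize(im[212:282,376:446],None,fx=5.6,fy=5.6,interpolation=cv2.INTER_CUBIC)
b=cv2.resize(im[222:292,209:279],None,fx=5.6,fy=5.6,interpolation=cv2.INTER_CUBIC)
cv2.imwrite("pics/crop.png",np.hstack([a,b]))
E
```

```text
(no output)
```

View pics/crop.png

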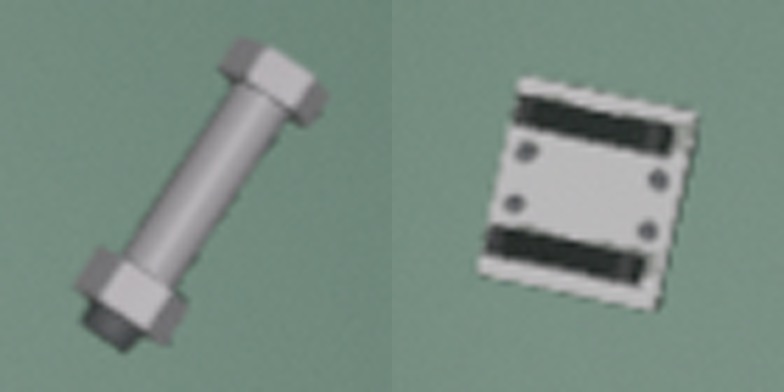

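The bolt's shank runs from crop (258,104) at the head to (156,272) at the nut. The cradle plate corners are at crop (518,76), (698,114), (655,310) and (480,270), and its axis is the near-vertical direction.

```bash
python3 - <<'E'
from h import *
f=grab_frame("top")
un=lambda p,o:(np.array(p)+.5)/5.6-.5+o
b=un([(258,104),(156,272)],[376,212]); w=ray(f,b,.022)[:,:2]*1e3
d=w[1]-w[0]; print("bolt",w.mean(0),np.hypot(*d),np.degrees(np.arctan2(d[1],d[0])))
c=un([(126,76),(306,114),(263,310),(88,270)],[209,222]); w=ray(f,c,.008)[:,:2]*1e3
for q in((0,3),(1,2),(0,1),(3,2)):
    d=w[q[1]]-w[q[0]]; print(np.hypot(*d),np.degrees(np.arctan2(d[1],d[0])))
print("cradle",w.mean(0))
g=cv2.cvtColor(f["frame"],cv2.COLOR_BGR2GRAY)[222:292,209:279]
m=(g>165).astype(np.uint8); n,l,s,_=cv2.connectedComponentsWithStats(m); k=1+s[1:,4].argmax()
p=np.argwhere(l==k)[:,::-1]+[209,222]; w=ray(f,p,.008)[:,:2]*1e3
print(cv2.minAreaRect(w.astype(np.float32)))
E
```

```text
bolt [457.76390828 -87.57342761] 74.76660242056003 147.04900164098487
75.44910091435634 168.41147185161003
76.46522707022896 166.86809050561965
70.72864184027729 -103.18355241770915
68.70540267770473 -104.0553214903419
cradle [443.41161796 272.96909951]
((444.5184020996094, 273.1853332519531), (67.81803894042969, 37.83803176879883), 80.02564239501953)
```

step_arm --commands '[0,0,0,0,0,-0.149,0,0,0,0,0,-0.149,0,0,0,0,0,-0.149,0,0,0,0,0,-0.149,0,0,0,0,0,-0.149,0,0,0,0,0,-0.149,0,0,0,0,0,-0.149,0,0,0,0,0,-0.149]' --jaw 0 --force 40

```text
time: 1.15
ee_pos: [0.1898, -0.5692, 0.2312]
eef_rot: [-180.0, -0.0, 87.1]
force: [0.9, 0.4, 0.3]
opening: 0.0852
grasp_force: 0.0
```

step_arm --commands '[10,9,0,0,0,-0.05,30,27,0,0,0,0,37,33,0,0,0,0,37,33,0,0,0,0,37,33,0,0,0,0,37,33,0,0,0,0,37,33,0,0,0,0,37,33,0,0,0,0]'

```text
time: 1.95
ee_pos: [0.4271, -0.3076, 0.2315]
eef_rot: [180.0, 0.0, 89.6]
force: [0.9, -0.6, -0.8]
opening: 0.0859
grasp_force: 0.0
```

step_arm --commands '[37,33,10,0,0,0,37,33,20,0,0,0,37,33,20,0,0,0,37,33,20,0,0,0,37,33,20,0,0,0,20,18,20,0,0,0,5,5,10,0,0,0,0,0,0,0,0,0]'

```text
time: 2.75
ee_pos: [0.6058, -0.1097, 0.1141]
eef_rot: [-179.8, -0.0, 89.7]
force: [-0.2, -0.1, 1.0]
opening: 0.0852
grasp_force: 0.0
```

step_arm --commands '[13,10,20,0,0,-0.005,10,8,20,0,0,0,0,0,20,0,0,0,0,0,15,0,0,0,0,0,15,0,0,0,0,0,10,0,0,0,0,0,4,0,0,0,0,0,0,0,0,0]'

```text
time: 3.55
ee_pos: [0.6244, -0.088, 0.0123]
eef_rot: [-180.0, -0.0, 89.9]
force: [-0.1, -0.2, 0.2]
opening: 0.0853
grasp_force: 0.0
```

step_arm --commands '[0,0,0,0,0,0,0,0,0,0,0,0]'

```text
time: 3.75
ee_pos: [0.6253, -0.0878, 0.0137]
eef_rot: [179.9, 0.0, 89.9]
force: [-0.0, -0.0, -0.5]
opening: 0.0854
grasp_force: 0.0
```

```bash
python3 - <<'E'
from h import *
f=grab_frame("side"); im=f["frame"]; t=grab_frame("top")["frame"]
a=cv2.resize(im[140:230,235:335],(400,360),interpolation=cv2.INTER_CUBIC)
b=cv2.resize(t[120:210,360:460],(400,360),interpolation=cv2.INTER_CUBIC)
cv2.imwrite("pics/c2.png",np.hstack([a,b]))
E
```

```text
(no output)
```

View pics/c2.png

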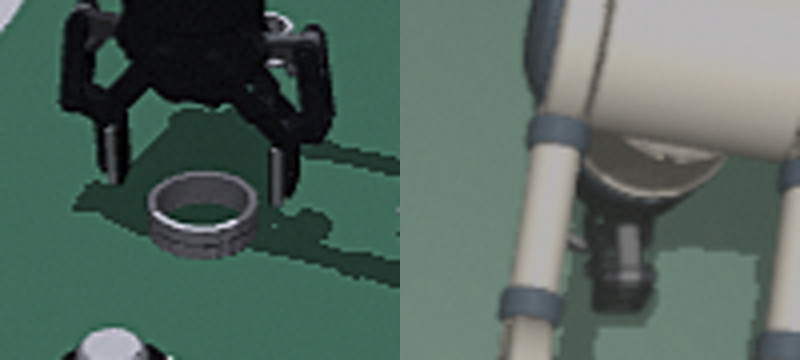

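In the side crop the fingertips are at about (115,180) and (280,205), on either side of the ring at (203,210) and near its rim height. So the TCP marks the fingertips when shut, and I can go lower.

step_arm --commands '[0,0,6,0,0,0,0,0,5,0,0,0,0,0,2,0,0,0,0,0,0,0,0,0]'

```text
time: 4.25
ee_pos: [0.6241, -0.0875, -0.0014]
eef_rot: [-179.9, -0.0, 89.9]
force: [0.2, 0.2, -0.5]
opening: 0.0853
grasp_force: 0.0
```

step_arm --commands '[0,0,0,0,0,0,0,0,0,0,0,0,0,0,0,0,0,0,0,0,0,0,0,0,0,0,0,0,0,0,0,0,0,0,0,0]' --jaw 0.45

```text
time: 4.85
ee_pos: [0.6252, -0.0878, 0.0004]
eef_rot: [179.9, 0.0, 89.9]
force: [1.3, -0.8, 4.8]
opening: 0.0601
grasp_force: 44.0
```

step_arm --commands '[0,0,-5,0,0,0,0,0,-15,0,0,0,0,0,-20,0,0,0,0,0,-20,0,0,0,10,0,-10,0,0,0,25,0,0,0,0,0,30,0,0,0,0,0,30,0,0,0,0,0]'

```text
time: 5.65
ee_pos: [0.6244, 0.0088, 0.0695]
eef_rot: [-180.0, -0.0, 89.9]
force: [-0.7, -0.2, -1.5]
opening: 0.0605
grasp_force: 43.7
```

step_arm --commands '[30,0,0,0,0,0,25,0,0,0,0,0,15,0,0,0,0,0,5,0,0,0,0,0,0,0,0,0,0,0,0,0,0,0,0,0]'

```text
time: 6.25
ee_pos: [0.625, 0.0814, 0.0695]
eef_rot: [-180.0, 0.0, 89.8]
force: [0.3, 0.0, -1.8]
opening: 0.0603
grasp_force: 43.7
```

```bash
python3 - <<'E'
from h import *
f=grab_frame("side"); im=f["frame"]; o=manip.get_obs(); print(o["ee_pos"],o["opening"],o["grasp_force"])
cv2.imwrite("pics/c3.png",cv2.resize(im[150:270,200:330],(780,600)[:2],interpolation=cv2.INTER_CUBIC))
E
```

```text
[0.6250565  0.08114593 0.06950982] 0.060108493553499474 43.73654896393418
```

View pics/c3.png

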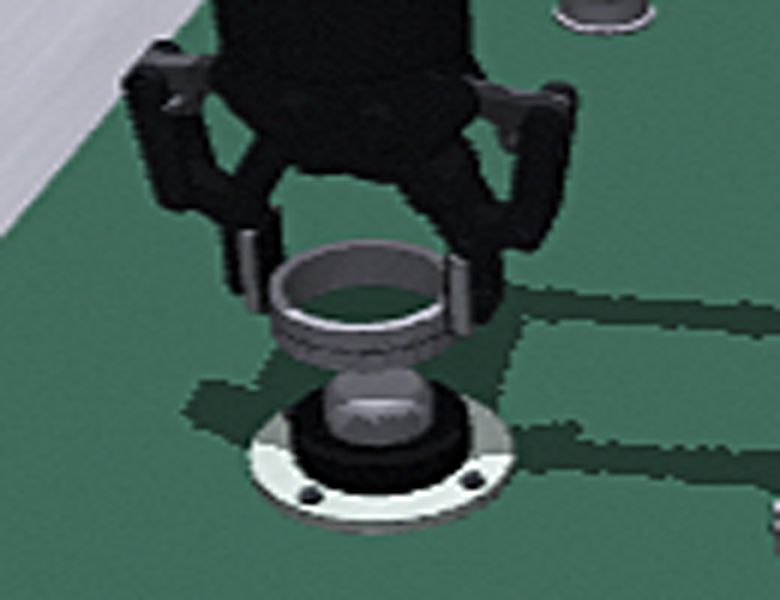

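The ring is held level at crop (365,300), above its nest flange at (383,460).

```bash
python3 - <<'E'
from h import *
f=grab_frame("side")
print(ray(f,[200+362/6,150+303/5],.0795), ray(f,[200+382/6,150+463/5],.007), ray(f,[200+380/6,150+434/5],.024))
E
```

```text
[[0.62602825 0.08523443 0.0795    ]] [[0.62120162 0.09206713 0.007     ]] [[0.62013619 0.0947934  0.024     ]]
```

step_arm --commands '[1,0,8,0,0,0,1,0,10,0,0,0,0,0,10,0,0,0,0,0,8,0,0,0,0,0,5,0,0,0,0,0,2,0,0,0,0,0,0,0,0,0]'

```text
time: 7.05
ee_pos: [0.6249, 0.0844, 0.0262]
eef_rot: [-180.0, 0.0, 89.9]
force: [-0.2, -0.5, -0.8]
opening: 0.0601
grasp_force: 43.7
```

step_arm --commands '[0,0,1,0,0,0,0,0,1,0,0,0,0,0,0,0,0,0]'

```text
time: 7.35
ee_pos: [0.6251, 0.0844, 0.0248]
eef_rot: [180.0, -0.0, 89.9]
force: [0.7, -0.5, -2.1]
opening: 0.0608
grasp_force: 43.7
```

step_arm --commands '[0,0,1,0,0,0,0,0,0,0,0,0]'

```text
time: 7.55
ee_pos: [0.6253, 0.0843, 0.0244]
eef_rot: [180.0, -0.0, 89.9]
force: [-1.6, 0.0, 1.7]
opening: 0.0603
grasp_force: 44.0
```

step_arm --commands '[0,0,1,0,0,0,0,0,0,0,0,0]'

```text
time: 7.75
ee_pos: [0.6253, 0.0844, 0.0243]
eef_rot: [179.9, -0.0, 89.9]
force: [-3.5, -0.5, 7.0]
opening: 0.0605
grasp_force: 44.5
```

step_arm --commands '[0,0,0,0,0,0,0,0,0,0,0,0,0,0,0,0,0,0,0,0,0,0,0,0,0,0,0,0,0,0]' --jaw 0

```text
time: 8.25
ee_pos: [0.625, 0.0843, 0.0224]
eef_rot: [-180.0, 0.0, 89.9]
force: [0.1, 0.7, 0.2]
opening: 0.0854
grasp_force: 0.0
```

step_arm --commands '[0,0,-5,0,0,0,0,0,-15,0,0,0,0,0,-25,0,0,0,0,0,-30,0,0,0,0,-20,-20,0,0,0,0,-40,0,0,0,0,0,-40,0,0,0,0,0,-40,0,0,0,0]'

```text
time: 9.05
ee_pos: [0.484, 0.0846, 0.1193]
eef_rot: [179.9, -0.0, 89.9]
force: [-0.5, 0.2, 1.0]
opening: 0.0853
grasp_force: 0.0
```

step_arm --commands '[5,-12,10,0,0,0,4,-8,25,0,0,0,0,-2,25,0,0,0,0,0,25,0,0,0,0,0,20,0,0,0,0,0,10,0,0,0,0,0,4,0,0,0,0,0,0,0,0,0]'

```text
time: 9.85
ee_pos: [0.4634, 0.0937, -0.0007]
eef_rot: [180.0, -0.0, 89.9]
force: [0.2, 1.1, 0.2]
opening: 0.0854
grasp_force: 0.0
```

```bash
python3 - <<'E'
from h import *
f=grab_frame("side"); im=f["frame"]; o=manip.get_obs(); print(o["ee_pos"],o["opening"],o["grasp_force"])
cv2.imwrite("pics/c4.png",cv2.resize(im[170:290,220:380],(800,600),interpolation=cv2.INTER_CUBIC))
E
```

```text
[ 4.63786042e-01  9.37180258e-02 -1.77019712e-04] 0.08563050155283237 0.0
```

View pics/c4.png

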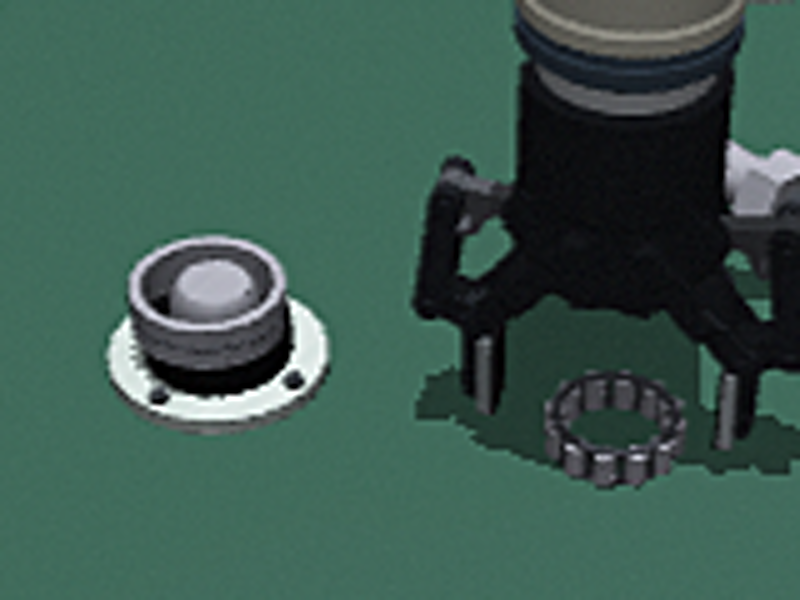

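The outer ring sits level on its nest at (210,300), with the spigot inside its bore. The cage at (615,430) is centred between the fingertips at (485,405) and (725,445).

step_arm --commands '[0,0,0,0,0,0,0,0,0,0,0,0,0,0,0,0,0,0,0,0,0,0,0,0,0,0,0,0,0,0,0,0,0,0,0,0,0,0,0,0,0,0]' --jaw 0.55

```text
time: 10.6
ee_pos: [0.4637, 0.0937, 0.0002]
eef_rot: [179.9, -0.0, 89.9]
force: [-2.4, -0.9, 4.4]
opening: 0.054
grasp_force: 41.4
```

step_arm --commands '[0,0,-5,0,0,0,0,0,-15,0,0,0,0,0,-20,0,0,0,-10,0,-20,0,0,0,-25,0,-10,0,0,0,-40,-2,0,0,0,0,-45,-2,0,0,0,0,-45,-2,0,0,0,0]'

```text
time: 11.4
ee_pos: [0.4568, -0.0727, 0.0701]
eef_rot: [179.9, 0.0, 89.9]
force: [0.9, -1.3, -0.6]
opening: 0.0545
grasp_force: 42.3
```

step_arm --commands '[-45,-2,0,0,0,0,-45,0,0,0,0,0,-45,0,0,0,0,0,-40,0,0,0,0,0,-25,0,0,0,0,0,-11,0,0,0,0,0,-3,0,0,0,0,0,0,0,0,0,0,0]'

```text
time: 12.2
ee_pos: [0.4544, -0.2848, 0.0689]
eef_rot: [180.0, -0.0, 89.9]
force: [-0.1, -0.8, -0.9]
opening: 0.0539
grasp_force: 42.3
```

```bash
python3 - <<'E'
from h import *
f=grab_frame("side"); im=f["frame"]; o=manip.get_obs(); print(o["ee_pos"],o["opening"],o["grasp_force"])
cv2.imwrite("pics/c5.png",cv2.resize(im[95:185,310:430],(800,600),interpolation=cv2.INTER_CUBIC))
E
```

```text
[ 0.45450004 -0.28430087  0.06878525] 0.05406428194185154 42.32632130384445
```

View pics/c5.png

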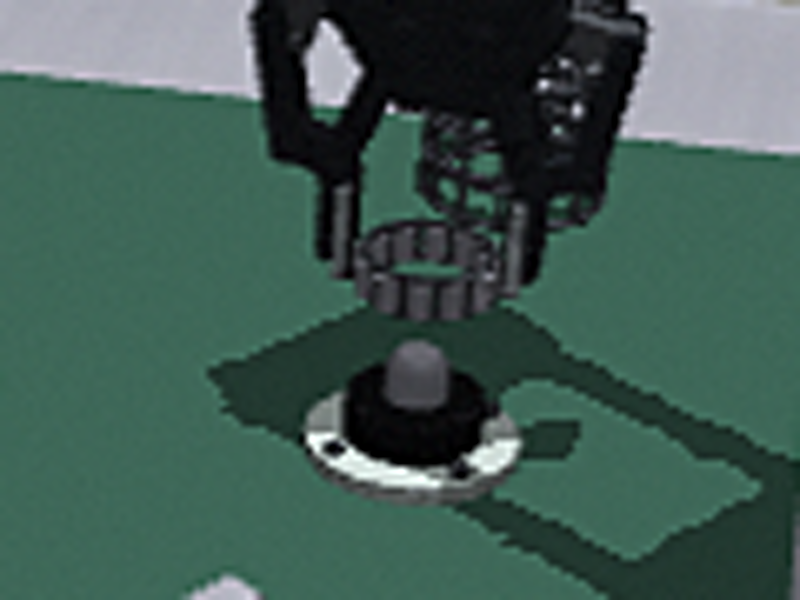

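The cage is level at crop (428,270), above the spigot top at (417,350).

```bash
python3 - <<'E'
from h import *
f=grab_frame("side")
c=lambda u,v,z: (ray(f,[310+u/6.667,95+v/6.667],z)[0,:2]*1e3).round(1)
print(c(428,270,.077),c(417,352,.042),c(417,345,.042),c(414,442,.007))
E
```

```text
[ 454.  -278.3] [ 455.6 -281.2] [ 456.3 -286.5] [ 453.4 -276.6]
```

step_arm --commands '[0,1,8,0,0,0,0,0,10,0,0,0,0,0,10,0,0,0,0,0,8,0,0,0,0,0,4,0,0,0,0,0,2,0,0,0,0,0,1,0,0,0,0,0,0,0,0,0]'

```text
time: 13.1
ee_pos: [0.4554, -0.2855, 0.0258]
eef_rot: [180.0, 0.0, 89.9]
force: [0.1, 0.0, -1.1]
opening: 0.0545
grasp_force: 42.3
```

step_arm --commands '[0,0,1,0,0,0,0,0,0,0,0,0]'

```text
time: 13.3
ee_pos: [0.4554, -0.2854, 0.0248]
eef_rot: [180.0, 0.0, 89.9]
force: [-0.3, 0.5, -1.6]
opening: 0.0543
grasp_force: 42.3
```

step_arm --commands '[0,0,1,0,0,0,0,0,0,0,0,0]'

```text
time: 13.5
ee_pos: [0.4555, -0.2855, 0.0242]
eef_rot: [180.0, 0.0, 89.9]
force: [-1.8, 0.7, 4.2]
opening: 0.0544
grasp_force: 42.6
```

step_arm --commands '[0,0,0.5,0,0,0,0,0,0,0,0,0]'

```text
time: 13.7
ee_pos: [0.4555, -0.2855, 0.0242]
eef_rot: [180.0, 0.0, 89.9]
force: [-2.5, 2.2, 6.2]
opening: 0.0539
grasp_force: 42.9
```

step_arm --commands '[0,0,0,0,0,0,0,0,0,0,0,0,0,0,0,0,0,0,0,0,0,0,0,0,0,0,0,0,0,0,0,0,0,0,0,0]' --jaw 0

```text
time: 14.3
ee_pos: [0.4552, -0.2853, 0.023]
eef_rot: [-180.0, -0.0, 89.9]
force: [0.6, -0.3, 0.7]
opening: 0.0855
grasp_force: 0.0
```

step_arm --commands '[0,0,-5,0,0,0,0,0,-15,0,0,0,0,0,-25,0,0,0,0,5,-25,0,0,0,0,30,-10,0,0,0,0,40,0,0,0,0,0,40,0,0,0,0,0,35,0,0,0,0]'

```text
time: 15.1
ee_pos: [0.6073, -0.2857, 0.105]
eef_rot: [179.9, 0.1, 89.9]
force: [0.4, 0.2, -0.1]
opening: 0.0854
grasp_force: 0.0
```

step_arm --commands '[0,20,10,0,0,0,-2,10,15,0,0,0,-2,3,15,0,0,0,0,0,10,0,0,0,0,0,0,0,0,0]'

```text
time: 15.6
ee_pos: [0.6367, -0.2894, 0.0508]
eef_rot: [-179.8, -0.1, 89.9]
force: [-0.1, 0.0, 0.3]
opening: 0.0851
grasp_force: 0.0
```

```bash
python3 - <<'E'
from h import *
f=grab_frame("side"); im=f["frame"]; o=manip.get_obs(); print(o["ee_pos"],o["opening"],o["grasp_force"])
cv2.imwrite("pics/c6.png",cv2.resize(im[90:186,270:398],(800,600),interpolation=cv2.INTER_CUBIC))
E
```

```text
[ 0.63717014 -0.28962481  0.05231014] 0.0851571077897405 0.0
```

View pics/c6.png

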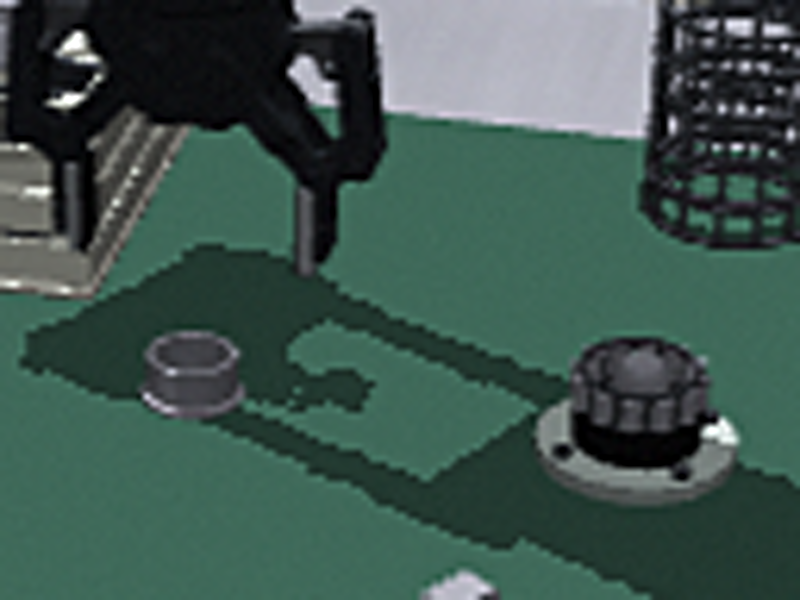

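The cage is seated flat on its nest at (640,385). The inner ring at (192,375) stands free beneath the open fingers, and the crate behind is clear of them.

step_arm --commands '[0,1,12,0,0,0,0,0,15,0,0,0,0,0,12,0,0,0,0,0,6,0,0,0,0,0,2,0,0,0,0,0,0,0,0,0,0,0,0,0,0,0]'

```text
time: 16.35
ee_pos: [0.6396, -0.2898, 0.0067]
eef_rot: [179.9, 0.0, 89.9]
force: [-0.7, 0.5, -0.0]
opening: 0.0856
grasp_force: 0.0
```

step_arm --commands '[0,0,0,0,0,0,0,0,0,0,0,0,0,0,0,0,0,0,0,0,0,0,0,0,0,0,0,0,0,0,0,0,0,0,0,0,0,0,0,0,0,0,0,0,0,0,0,0]' --jaw 0.7

```text
time: 17.15
ee_pos: [0.6396, -0.2899, 0.0067]
eef_rot: [179.9, 0.0, 89.9]
force: [-0.7, 0.6, 4.8]
opening: 0.0362
grasp_force: 40.4
```

step_arm --commands '[0,0,-5,0,0,0,0,0,-15,0,0,0,0,0,-25,0,0,0,10,0,-25,0,0,0,25,0,-10,0,0,0,40,-2,0,0,0,0,45,-2,0,0,0,0,45,-2,0,0,0,0]'

```text
time: 17.95
ee_pos: [0.6333, -0.1235, 0.0869]
eef_rot: [180.0, -0.0, 89.8]
force: [0.2, 0.4, -0.9]
opening: 0.0361
grasp_force: 40.1
```

step_arm --commands '[45,-2,0,0,0,0,45,-2,0,0,0,0,45,-2,0,0,0,0,45,-2,0,0,0,0,45,-2,0,0,0,0,45,0,0,0,0,0,45,0,0,0,0,0,40,0,0,0,0,0]'

```text
time: 18.75
ee_pos: [0.6239, 0.2326, 0.0869]
eef_rot: [180.0, -0.0, 89.9]
force: [0.3, 0.7, -0.3]
opening: 0.0362
grasp_force: 40.1
```

step_arm --commands '[35,0,0,0,0,0,22,0,0,0,0,0,11,0,5,0,0,0,2,0,0,0,0,0,0,0,0,0,0,0]'

```text
time: 19.25
ee_pos: [0.6244, 0.2995, 0.0806]
eef_rot: [-180.0, 0.1, 89.9]
force: [-0.1, -0.5, -0.8]
opening: 0.036
grasp_force: 40.1
```

```bash
python3 - <<'E'
from h import *
f=grab_frame("side"); im=f["frame"]; o=manip.get_obs(); print(o["ee_pos"],o["opening"],o["grasp_force"])
cv2.imwrite("pics/c7.png",cv2.resize(im[220:345,160:310],(720,600),interpolation=cv2.INTER_CUBIC))
E
```

```text
[0.62458875 0.29905691 0.08091358] 0.03605269247252339 40.1148147135973
```

View pics/c7.png

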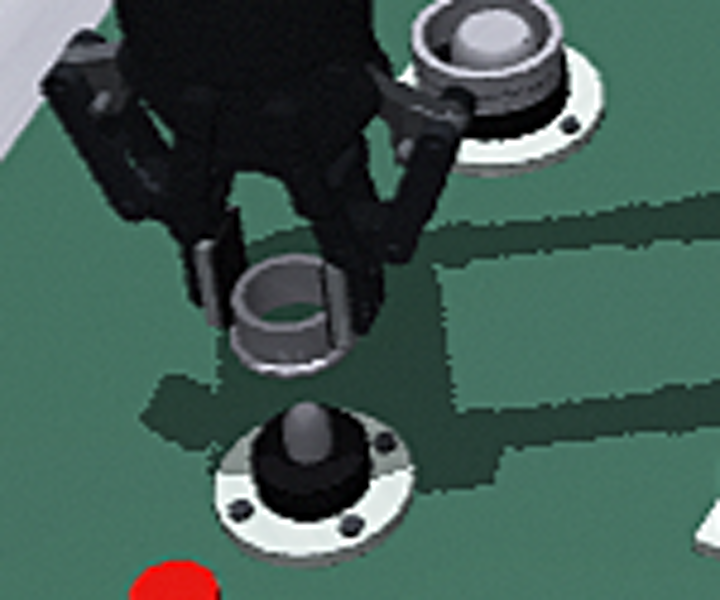

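The inner ring is level at crop (290,315) and the spigot top is at (307,405).

```bash
python3 - <<'E'
from h import *
f=grab_frame("side")
c=lambda u,v,z: (ray(f,[160+u/4.8,220+v/4.8],z)[0,:2]*1e3).round(1)
print(c(290,289,.094),c(307,408,.042),c(314,478,.008))
E
```

```text
[624.1 299.7] [622.4 302.9] [623.1 303.7]
```

step_arm --commands '[2,-1,8,0,0,0,2,0,10,0,0,0,0,0,10,0,0,0,0,0,10,0,0,0,0,0,6,0,0,0,0,0,3,0,0,0,0,0,1,0,0,0,0,0,0,0,0,0]'

```text
time: 20.15
ee_pos: [0.6236, 0.3044, 0.0333]
eef_rot: [180.0, -0.0, 89.9]
force: [-0.5, 0.1, 0.3]
opening: 0.0358
grasp_force: 40.1
```

step_arm --commands '[0,0,1,0,0,0,0,0,0,0,0,0]'

```text
time: 20.35
ee_pos: [0.6237, 0.3044, 0.0325]
eef_rot: [180.0, -0.0, 89.9]
force: [1.0, -0.2, -0.7]
opening: 0.0358
grasp_force: 40.1
```

step_arm --commands '[0,0,1,0,0,0,0,0,0,0,0,0]'

```text
time: 20.55
ee_pos: [0.6234, 0.3043, 0.0311]
eef_rot: [180.0, -0.0, 89.9]
force: [0.1, 0.0, -0.0]
opening: 0.0361
grasp_force: 40.1
```

step_arm --commands '[0,0,1,0,0,0,0,0,0,0,0,0]'

```text
time: 20.75
ee_pos: [0.6235, 0.3044, 0.0308]
eef_rot: [180.0, -0.0, 89.9]
force: [-1.2, -0.5, 2.4]
opening: 0.036
grasp_force: 40.4
```

step_arm --commands '[0,0,0.5,0,0,0,0,0,0,0,0,0]'

```text
time: 20.95
ee_pos: [0.6236, 0.3044, 0.0307]
eef_rot: [180.0, -0.0, 89.9]
force: [-3.0, -1.6, 5.8]
opening: 0.0361
grasp_force: 40.7
```

step_arm --commands '[0,0,0,0,0,0,0,0,0,0,0,0,0,0,0,0,0,0,0,0,0,0,0,0,0,0,0,0,0,0,0,0,0,0,0,0]' --jaw 0

```text
time: 21.55
ee_pos: [0.6234, 0.3043, 0.0295]
eef_rot: [-180.0, 0.0, 89.9]
force: [-0.7, 0.1, 0.5]
opening: 0.0853
grasp_force: 0.0
```

step_arm --commands '[0,0,-5,0,0,0,0,0,-15,0,0,0,0,0,-25,0,0,0,0,0,-25,0,0,0,-20,-8,-20,0,0,0,-40,-17,0,0,0,0,-45,-19,0,0,0,0,-45,-19,0,0,0,0]'

```text
time: 22.35
ee_pos: [0.5598, 0.1534, 0.1215]
eef_rot: [179.9, -0.0, 89.9]
force: [0.0, -0.5, 0.7]
opening: 0.0855
grasp_force: 0.0
```

step_arm --commands '[-45,-19,0,0,0,0,-45,-19,0,0,0,0,-45,-19,0,0,0,0,-45,-19,0,0,0,0,-40,-17,0,0,0,0,-20,-8,0,0,0,0,0,0,0,0,0,-0.1,0,0,0,0,0,-0.14]'

```text
time: 23.15
ee_pos: [0.4587, -0.0864, 0.1215]
eef_rot: [179.9, 0.1, 103.8]
force: [-0.3, 0.1, 0.3]
opening: 0.0855
grasp_force: 0.0
```

step_arm --commands '[0,0,0,0,0,-0.14,0,0,0,0,0,-0.14,0,0,0,0,0,-0.14,0,0,0,0,0,-0.14,0,0,0,0,0,-0.13,0,0,0,0,0,-0.06,0,0,0,0,0,0]'

```text
time: 23.85
ee_pos: [0.459, -0.0854, 0.1212]
eef_rot: [180.0, 0.1, 146.6]
force: [-0.1, -0.4, 0.7]
opening: 0.0853
grasp_force: 0.0
```

step_arm --commands '[0,0,20,0,0,0,0,0,25,0,0,0,0,0,15,0,0,0,0,0,0,0,0,0]'

```text
time: 24.25
ee_pos: [0.4573, -0.085, 0.0576]
eef_rot: [-179.9, -0.2, 146.5]
force: [0.2, -0.1, 0.2]
opening: 0.0852
grasp_force: 0.0
```

```bash
python3 - <<'E'
from h import *
f=grab_frame("side"); im=f["frame"]; o=manip.get_obs(); print(o["ee_pos"],o["opening"],o["grasp_force"])
a=cv2.resize(im[140:240,300:420],(480,400),interpolation=cv2.INTER_CUBIC)
b=cv2.resize(im[270:350,190:270],(320,400)[:2],interpolation=cv2.INTER_CUBIC)
cv2.imwrite("pics/c8.png",np.hstack([a,b]))
E
```

```text
[ 0.45814315 -0.08519312  0.05916705] 0.08518295426278713 0.0
```

View pics/c8.png

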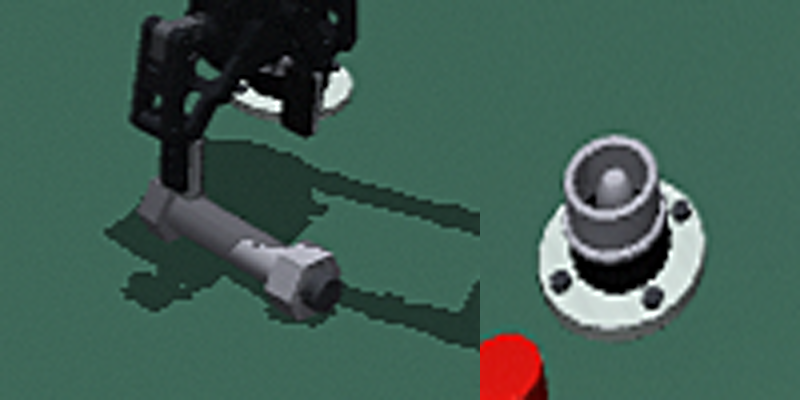

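The inner ring is seated on its nest. The bolt shank runs from about (178,207) to (270,262), with the fingers above it on either side.

```bash
python3 - <<'E'
from h import *
f=grab_frame("side")
c=lambda u,v,z: (ray(f,[300+u/4,140+v/4],z)[0,:2]*1e3).round(1)
a,b=c(178,207,.02),c(270,262,.02); d=b-a; print(a,b,(a+b)/2,np.hypot(*d),np.degrees(np.arctan2(d[1],d[0])))
E
```

```text
[ 493.6 -106.1] [436.1 -64.8] [464.85 -85.45] 70.79505632457679 144.3117917707556
```

step_arm --commands '[0,0,12,0,0,0,0,0,18,0,0,0,0,0,15,0,0,0,0,0,8,0,0,0,0,0,3,0,0,0,0,0,0,0,0,0,0,0,0,0,0,0]'

```text
time: 25.05
ee_pos: [0.4592, -0.0855, 0.0043]
eef_rot: [180.0, 0.1, 146.6]
force: [-0.7, 0.4, 1.0]
opening: 0.0855
grasp_force: 0.0
```

step_arm --commands '[0,0,0,0,0,0,0,0,0,0,0,0,0,0,0,0,0,0,0,0,0,0,0,0,0,0,0,0,0,0,0,0,0,0,0,0,0,0,0,0,0,0,0,0,0,0,0,0]' --jaw 0.85 --force 70

```text
time: 25.85
ee_pos: [0.4588, -0.0858, 0.0042]
eef_rot: [-180.0, 0.0, 146.6]
force: [-2.0, -2.0, 5.6]
opening: 0.0214
grasp_force: 68.8
```

step_arm --commands '[0,0,-4,0,0,0,0,0,-12,0,0,0,0,0,-20,0,0,0,0,0,-25,0,0,-0.08,0,0,-20,0,0,-0.1,0,0,-5,0,0,-0.1,0,0,0,0,0,-0.076,0,0,0,0,0,0]'

```text
time: 26.65
ee_pos: [0.4586, -0.0851, 0.0899]
eef_rot: [180.0, -0.0, 167.1]
force: [-0.1, 0.8, -4.9]
opening: 0.022
grasp_force: 68.7
```

step_arm --commands '[5,18,0,0,0,0,10,36,0,0,0,0,12,43,0,0,0,0,12,43,0,0,0,0,12,43,0,0,0,0,12,43,0,0,0,0,12,43,0,0,0,0,11,40,0,0,0,0]'

```text
time: 27.45
ee_pos: [0.4435, 0.2372, 0.0892]
eef_rot: [-180.0, -0.0, 166.9]
force: [1.1, 0.7, -2.7]
opening: 0.0217
grasp_force: 69.1
```

step_arm --commands '[6,22,0,0,0,0,3,11,0,0,0,0,1,4,0,0,0,0,0,0,0,0,0,0]'

```text
time: 27.85
ee_pos: [0.4428, 0.2729, 0.0892]
eef_rot: [-179.9, -0.0, 167.0]
force: [0.7, -1.0, -4.2]
opening: 0.0217
grasp_force: 69.2
```

```bash
python3 - <<'E'
from h import *
f=grab_frame("side"); im=f["frame"]; o=manip.get_obs(); print(o["ee_pos"],o["eef_rot"],o["opening"],o["grasp_force"])
cv2.imwrite("pics/c9.png",cv2.resize(im[235:360,260:410],(720,600),interpolation=cv2.INTER_CUBIC))
E
```

```text
[0.44301241 0.27246895 0.08936991] [-1.79949238e+02 -1.25439994e-02  1.66933824e+02] 0.022109952510719434 69.19518828392029
```

View pics/c9.png

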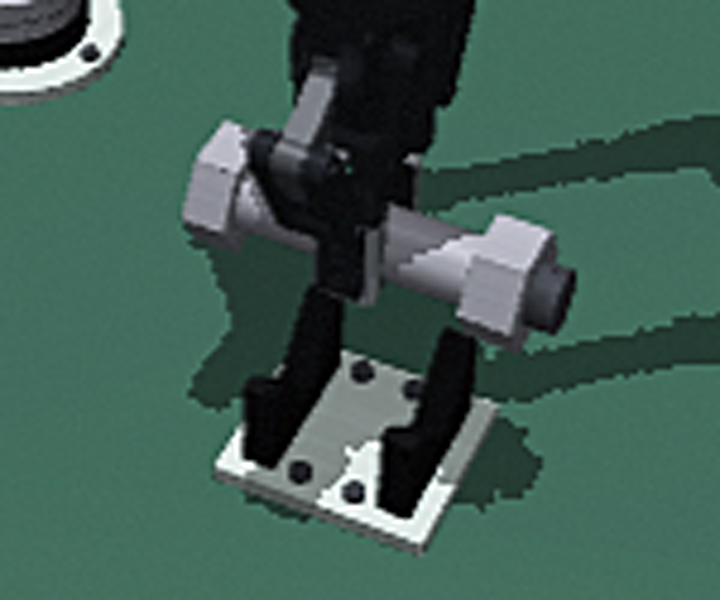

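The bolt hangs level above the cradle, with its head inner face near (243,203) and its nut inner face near (480,255). The plate's left corner is at (217,465) and its right corner at (495,405).

```bash
python3 - <<'E'
from h import *
f=grab_frame("side")
c=lambda u,v,z: (ray(f,[260+u/4.8,235+v/4.8],z)[0,:2]*1e3).round(1)
L,B,Rr=c(217,465,.008),c(420,545,.008),c(495,405,.008)
print("plate centre",(L+Rr)/2,"edges",np.hypot(*(B-L)),np.hypot(*(Rr-B)),np.degrees(np.arctan2(*(B-L)[::-1])),np.degrees(np.arctan2(*(Rr-B)[::-1])))
a,b=c(243,203,.103),c(478,252,.103); d=b-a; print("bolt",(a+b)/2,np.hypot(*d),np.degrees(np.arctan2(d[1],d[0])))
p=[c(318,288,.043),c(460,330,.043)]; print("block far tops",p)
E
```

```text
plate centre [442.5 276. ] edges 75.74463677383373 68.80007267438019 165.70690877672848 -102.76366218246649
bolt [445.7 273.2] 78.58574934426723 176.05983003600946
block far tops [array([464. , 243.8]), array([412.5, 252.7])]
```

```bash
python3 - <<'E'
from h import *
f=grab_frame("side")
c=lambda u,v,z: (ray(f,[260+u/4.8,235+v/4.8],z)[0,:2]*1e3).round(1)
ang=lambda a,b:np.degrees(np.arctan2(*(b-a)[::-1])).round(1)
print(ang(c(390,207,.103),c(490,228,.103)),ang(c(385,282,.103),c(460,302,.103)),ang(c(245,232,.103),c(460,302,.103)), ang(c(228,122,.12),c(545,228,.12)))
im=f["frame"]
crop=im[255:315,295:385]; cv2.imwrite("pics/c10.png",cv2.resize(crop,(800,533),interpolation=cv2.INTER_CUBIC))
E
```

```text
175.7 172.1 167.8 166.1
```

View pics/c10.png

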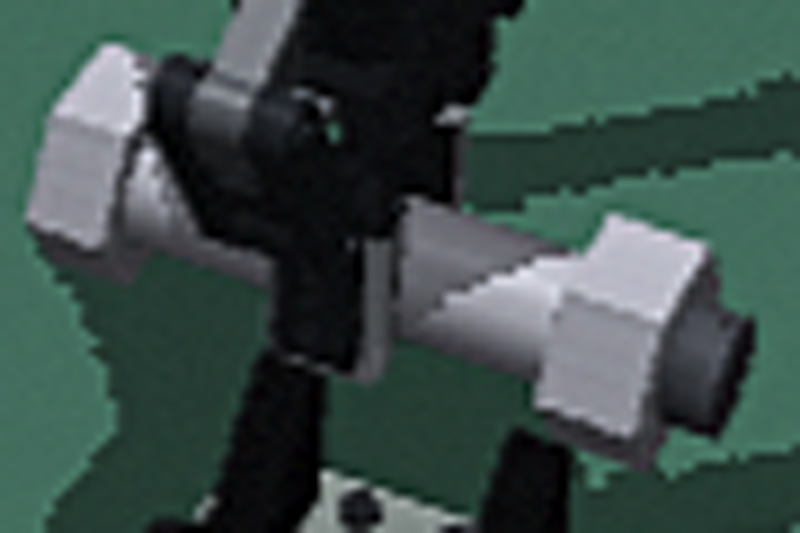

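In this closer crop the shank's lower edge runs from (125,232) at the head to (530,375) at the nut, and the bolt is level.

```bash
python3 - <<'E'
from h import *
f=grab_frame("side")
c=lambda u,v,z: (ray(f,[295+u/8.889,255+v/8.889],z)[0,:2]*1e3)
for a,b,z in((c(125,232,.095),c(530,375,.095),0),(c(405,200,.11),c(575,255,.11),0)):
    d=b-a; print((a+b)/2,np.hypot(*d),np.degrees(np.arctan2(d[1],d[0])))
E
```

```text
[449.35487606 280.74941227] 78.16056642449676 165.85956979459445
[422.45270339 271.37360346] 31.818033194141016 167.19717565111554
```

step_arm --commands '[1,1,8,0,0,0,0,0,12,0,0,0,0,0,14,0,0,0,0,0,12,0,0,0,0,0,8,0,0,0,0,0,5,0,0,0,0,0,2,0,0,0,0,0,0,0,0,0]'

```text
time: 28.85
ee_pos: [0.4422, 0.2746, 0.0285]
eef_rot: [-180.0, -0.0, 167.0]
force: [0.0, 0.1, -4.3]
opening: 0.0217
grasp_force: 69.2
```

step_arm --commands '[0,0,1,0,0,0,0,0,0,0,0,0]'

```text
time: 29.05
ee_pos: [0.4425, 0.2748, 0.0281]
eef_rot: [180.0, 0.0, 167.0]
force: [0.1, -0.3, -4.8]
opening: 0.0217
grasp_force: 69.2
```

step_arm --commands '[0,0,1,0,0,0,0,0,0,0,0,0]'

```text
time: 29.25
ee_pos: [0.4423, 0.2746, 0.0267]
eef_rot: [180.0, 0.0, 167.0]
force: [-0.5, 0.2, -4.5]
opening: 0.0219
grasp_force: 69.2
```

step_arm --commands '[0,0,1,0,0,0,0,0,0,0,0,0]'

```text
time: 29.45
ee_pos: [0.4424, 0.2746, 0.0263]
eef_rot: [180.0, 0.0, 167.0]
force: [-0.8, -1.8, 1.0]
opening: 0.0216
grasp_force: 69.9
```

step_arm --commands '[0,-1,0,0,0,0,0,0,1,0,0,0,0,0,0,0,0,0]'

```text
time: 29.75
ee_pos: [0.4422, 0.2736, 0.0251]
eef_rot: [180.0, 0.0, 167.0]
force: [-0.9, -2.0, 0.9]
opening: 0.0219
grasp_force: 70.0
```

step_arm --commands '[0,0,1,0,0,0,0,0,0,0,0,0]'

```text
time: 29.95
ee_pos: [0.4422, 0.2736, 0.025]
eef_rot: [180.0, 0.0, 167.0]
force: [-3.5, -3.6, 7.2]
opening: 0.0217
grasp_force: 70.6
```

step_arm --commands '[0,-1,0,0,0,0,0,0,0,0,0,0]'

```text
time: 30.15
ee_pos: [0.4422, 0.2728, 0.0243]
eef_rot: [180.0, 0.1, 167.0]
force: [-0.9, -1.4, 3.8]
opening: 0.0218
grasp_force: 70.0
```

step_arm --commands '[0,0,0.5,0,0,0,0,0,0,0,0,0]'

```text
time: 30.35
ee_pos: [0.4422, 0.2728, 0.0243]
eef_rot: [180.0, 0.1, 167.0]
force: [-2.4, -2.7, 8.0]
opening: 0.0217
grasp_force: 70.4
```

step_arm --commands '[0,0,0,0,0,0,0,0,0,0,0,0,0,0,0,0,0,0]' --jaw 0.6

```text
time: 30.65
ee_pos: [0.4416, 0.2727, 0.0226]
eef_rot: [-180.0, -0.0, 167.0]
force: [0.9, -0.1, -0.1]
opening: 0.0339
grasp_force: 0.0
```

step_arm --commands '[0,0,0,0,0,0,0,0,0,0,0,0,0,0,0,0,0,0,0,0,0,0,0,0]' --jaw 0.3

```text
time: 31.05
ee_pos: [0.4417, 0.2726, 0.023]
eef_rot: [-180.0, -0.0, 167.0]
force: [-0.9, -0.5, 0.0]
opening: 0.0597
grasp_force: 0.0
```

step_arm --commands '[0,0,-5,0,0,0,0,0,-12,0,0,0,0,0,-20,0,0,0,0,0,-25,0,0,0,0,0,-30,0,0,0,0,-30,-20,0,0,0,0,-40,0,0,0,0,0,-40,0,0,0,0]'

```text
time: 31.85
ee_pos: [0.4172, 0.1648, 0.1374]
eef_rot: [179.9, 0.2, 167.1]
force: [0.3, -1.2, 0.3]
opening: 0.0598
grasp_force: 0.0
```

step_arm --commands '[0,-40,0,0,0,0,0,-40,0,0,0,0,0,-40,0,0,0,0,0,-20,0,0,0,0,0,0,0,0,0,0]'

```text
time: 32.35
ee_pos: [0.3854, 0.0271, 0.1365]
eef_rot: [-180.0, 0.1, 166.8]
force: [0.3, 0.2, -0.8]
opening: 0.0597
grasp_force: 0.0
```

```bash
python3 - <<'E'
from h import *
im=grab_frame("side")["frame"]; t=grab_frame("top")["frame"]
z=lambda i,s:cv2.resize(i,s,interpolation=cv2.INTER_CUBIC)
a=z(im[130:345,170:410],(480,430)); b=z(t[140:300,200:360],(320,320)); b=cv2.copyMakeBorder(b,0,110,0,0,cv2.BORDER_CONSTANT)
cv2.imwrite("pics/c11.png",np.hstack([a,b]))
E
```

```text
(no output)
```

View pics/c11.png

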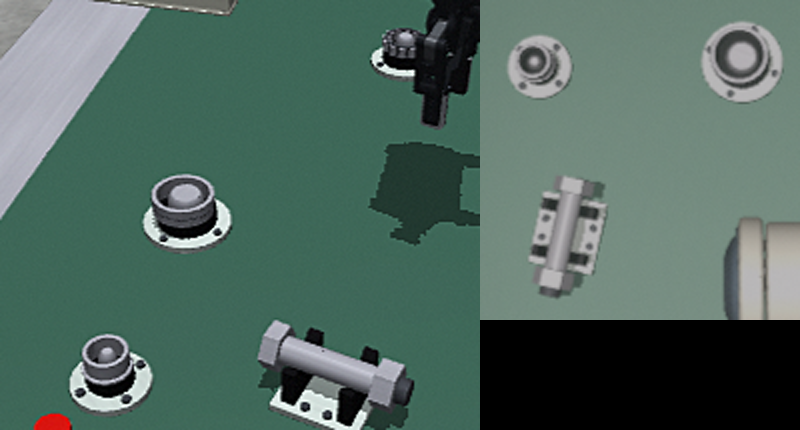

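The outer ring (183,205), the inner ring (105,355) and the cage (403,42) sit flat on their nests. The bolt lies in both vees at (330,360), with head and nut outside the blocks, and the gripper is clear.

```bash
python3 -c "
from rig import manip
print(manip.job_done())"
```

```text
the job is handed in; nothing more can be done
None
```

I set both rings and the cage flat over their spigots and laid the axle bolt in both cradle vees, head and nut outside; I didn't touch the bottle or screwdriver, and handed in at about 32 s (result not shown).

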